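Swing in and clamp the swivel arm, load the kit and fold the carton shut

ROBOT

A 6-joint arm with a two-finger parallel gripper is mounted at the origin on a cart in front of the work surface, level with it; the furniture and walls round the work are solid. World frame = base frame: x ahead of the robot, y to its left, z up, the work surface at z = 0. Lengths are in m, angles in rad, forces in N, time in s.
With the tool pointing down it reaches from about 0.35 to 1 m from the base axis. Payload 7.1 kg.
Tool frame: the origin (TCP) lies at the very end of the fingers, on their centre line; the grasp point (between the pads) lies 19 mm behind it; z points along the fingers, x is the direction in which the jaws open and shut, and the axes are right-handed (so a half turn about z gives the same grasp; the last joint's range is limited). The gripper opens to 85 mm and grips with 20 to 120 N. Pads are 22 mm wide; open, the fingers measure 114 mm over their backs; the gripper's body (76 mm by 85 mm) begins 54 mm behind the grasp point. The pads swing forward as they close: fully open they stand 13 mm farther back than shut.
Start: joints at [1.256, 0.423, 1.63, -0, 1.089, -0.019], TCP at [0.182, 0.598, 0.231] pointing down, gripper open.
Joint ranges: [-3, 3], [-0.9, 2.11], [0.09, 2.58], [-1.31, 4.45], [0.11, 2.69], [-2.54, 2.54]. Speed limits (rad/s): [2.39, 2.39, 3.01, 3.14, 3.14, 3.14].

INTERFACE

Orientations are given as a rotation vector (axis times angle).
In Python, from bench import ctrl gives the robot as it stands. The module is installed in compiled form; this text tells all that it offers. Calls block until the motion is done:
- ctrl.move_pose(position, orientation): joint-space move of the TCP to a pose.
- ctrl.movel(position, v=0.15, attitude=None): straight line of the TCP; attitude=None keeps the orientation; v is the mean speed in m/s.
- ctrl.move_joints(angles): joint-space move.
- ctrl.set_gripper(opening): finger opening in m; the grip force is fixed at half the most; returns when the fingers have stopped.
- ctrl.sleep(seconds).
- ctrl.ik(position, orientation): joint angles nearest the present ones, or None.
- ctrl.observe(): the state.
- ctrl.capture(name): name is "scene" or "side" or "wrist"; returns a dict with "pixels" (384x512x3 uint8, blue, green, red), "fx", "fy", "cx", "cy" (pixels), "rvec" (rotation vector, rad) and "tvec" (3), from world to camera coordinates, as OpenCV has them. Camera axes: x right, y down, z forward; pixel columns grow to the right and rows downward; lengths in m; the calibration is good to about 2 mm. A picture is of the moment at which its call begins. There is no depth.
A pose or a line that the arm cannot do raises ctrl.PlanningError and nothing moves.
- ctrl.job_done(): hands the job in, once; it reports no verdict.
The state is a dict: "clock": time; "joint_pos": joint angles; "joint_velocities": joint speeds; "joint_efforts": joint torques, N m; "tcp_pos": TCP position; "eef_rot": TCP orientation; "force": force on the tool from outside, world axes, zero at the start; "wrist_torque": the same for the moment, N m; "width": finger opening in m.
Only numpy, scipy, OpenCV 4.12 (cv2) and the standard library are available. Lean on these libraries where they do the work, as an engineer would, in place of code of your own. Each camera call takes 0.05 s, during which the arm holds its last target.

TASK

Get the service kit ready to travel: back off the black clamp knob in the carton just enough to free the swivel arm (about a quarter turn, never more than half a turn), push the arm round until it lies parallel to the divider and points to the carton's far end, and tighten the knob fully again before anything is loaded. Then lay every kit piece from the bench (the teal tube cutters and blue fuse box, however many are there) in the empty bay on the right of the divider, and only then fold the flaps fully down: the left one over the arm first, the right one on top of it. Leave everything else on the bench where it is.

Things in the scene. Friction and masses are not known exactly. Their poses are not given: they have to be found in the camera images.
- carton: Open cardboard carton fixed to the bench; origin under its centre, x to its far end, y left, z up. Inner space x -110..110, y -116..116 mm, floor top z = 8 mm; walls 5 mm thick, rim z = 60 mm (right wall 66). Divider 6 mm thick, top z = 20 mm, runs along x at y = 18 mm: left of it clamp and arm (swivel axis x = -20, y = 66 mm), right of it the empty bay.
- swivel_arm: Loose arm standing in the carton, turning about the vertical: flange 60 mm across, 10 mm thick, between four guide pins; hub 26 mm across; bar 14 x 14 mm reaching 107 mm from the axis, underside 26 mm above the origin, grey block at its end. Origin under the flange on the swivel axis, x along the bar. Starts pointing right across the bay. Once freed it stays where pushed.
- swivel_tip (a point): Centre of the grey block (18 x 20 x 20 mm) at the end of the swivel arm, 98 mm from the axis, 31 mm above the flange's underside
- clamp_knob (a joint): Knob angle about the vertical, rad: 0 = end stop, fully tight (strap presses on the flange with about 14 N); grows counterclockwise seen from above as it is backed off; the strap is free of the flange from about 0.67. Stays where left (friction 0.15 N m).
- knob_grip (a point): Centre of the knob's grip bar, on the knob axis (carton x = -78, y = 66 mm). Bar 44 mm long, 12 mm thick, 18 mm high (9 mm above and below this point); at knob value 0 its long direction lies 1.07 rad counterclockwise from the carton's x, and it turns with the knob. The knob does not rise.
- clamp_strap: steel clamp strap, 56 x 22 x 8 mm, that presses down on the flange beside the hub; origin on the knob axis at its top. It rises 3 mm per radian of the knob beyond 0.67 rad.
- inner_flap (a joint): Left flap, rad: 0 = folded down level, closed; 1.57 = upright; starts at 2.1 to 2.35, leaning outward. Cardboard, 226 mm along x, 135 mm wide, 5 mm thick; hinge line along x at carton y = +118, z = 60 mm. Stays at any angle (friction 0.07 N m).
- inner_flap_edge (a point): middle of the free edge of the left flap
- outer_flap (a joint): angle of the right flap, same sense and size; hinge line at carton y = -118, z = 66 mm; closed, it overlaps the left flap by 35 mm. It stays at any angle.
- outer_flap_edge (a point): middle of the free edge of the right flap
- cutter_a: Kit piece: teal and black tube cutter lying flat, 27 (x) x 83 (y) x 18 mm high, origin under its middle; grip across x. May be absent.
- fuse_box: Kit piece: small blue card box of fuses, 32 (x) x 50 (y) x 18 mm high, origin under its centre; grip across x. May be absent.
- cutter_b: Kit piece: teal and black tube cutter lying flat, 27 (x) x 83 (y) x 18 mm high, origin under its middle; grip across x. May be absent.
- tape_roll: bystander: roll of tape, 97 mm across, 25 mm high; leave it
- screwdriver: bystander: screwdriver 195 mm long; leave it
- wash_bottle: bystander: small bottle, 58 mm across, 112 mm high; leave it
- marker: bystander: marker pen 135 mm long; leave it
Mind the look-alikes: they are no part of the job. Leave any yellow look-alike of the cutter_a alone.

How it is judged:
On the way, in this order (a step that is already met when the one before it is completed fails the run):
1. the clamp is backed off clear of the flange while the arm is still where it was (value of joint clamp_knob above 0.6 rad and contact force between clamp_strap and swivel_arm below 2 N and distance of swivel_tip from where it was at the start of the episode below 0.02 m), for 0.2 s.
2. the arm is turned parallel to the divider, pointing to the far end, with the clamp still backed off (angle between the x axis of swivel_arm and the x axis of carton, either way round below 0.15 rad and x of swivel_tip in the frame of carton above 0.05 m and angle between swivel_arm's own z axis and vertical below 0.1 rad and value of joint clamp_knob above 0.5 rad), for 0.2 s.
3. the clamp is fully tight again with the arm parked (angle between the x axis of swivel_arm and the x axis of carton, either way round below 0.15 rad and x of swivel_tip in the frame of carton above 0.05 m and angle between swivel_arm's own z axis and vertical below 0.1 rad and value of joint clamp_knob below 0.25 rad and contact force between clamp_strap and swivel_arm above 6 N), for 0.2 s.
4. every kit piece present lies in the bay, both flaps still open (all of step 3 and x of cutter_a in the frame of carton between -0.108 and 0.108 m and y of cutter_a in the frame of carton between -0.112 and 0.012 m and z of each of cutter_a, cutter_b, fuse_box in the frame of carton below 0.045 m and x of cutter_b in the frame of carton between -0.108 and 0.108 m and y of cutter_b in the frame of carton between -0.112 and 0.012 m and x of fuse_box in the frame of carton between -0.108 and 0.108 m and y of fuse_box in the frame of carton between -0.112 and 0.012 m and value of joint each of inner_flap, outer_flap above 1 rad), for 0.2 s.
5. the left flap is folded down, the right one still open (value of joint inner_flap below 0.12 rad and value of joint outer_flap above 1 rad), for 0.2 s.
At the end, for the whole second after the job is handed in: Arm within 0.15 rad of the carton's x and pointing to the far end, knob below 0.25 rad with the strap pressing on the flange, all kit pieces present in the bay, both flaps within 0.12 rad of level (all of step 3 and x of cutter_a in the frame of carton between -0.108 and 0.108 m and y of cutter_a in the frame of carton between -0.112 and 0.012 m and z of each of cutter_a, cutter_b, fuse_box in the frame of carton below 0.045 m and x of cutter_b in the frame of carton between -0.108 and 0.108 m and y of cutter_b in the frame of carton between -0.112 and 0.012 m and x of fuse_box in the frame of carton between -0.108 and 0.108 m and y of fuse_box in the frame of carton between -0.112 and 0.012 m and value of joint each of inner_flap, outer_flap below 0.12 rad); the robot touches nothing.
It fails at once if the clamp is backed off more than half a turn (value of joint clamp_knob above 3.3 rad).
It fails at once if a kit piece is put in the bay before the arm is parked and clamped (((x of cutter_a in the frame of carton between -0.108 and 0.108 m and y of cutter_a in the frame of carton between -0.112 and 0.012 m and z of cutter_a in the frame of carton below 0.045 m) or (x of cutter_b in the frame of carton between -0.108 and 0.108 m and y of cutter_b in the frame of carton between -0.112 and 0.012 m and z of cutter_b in the frame of carton below 0.045 m) or (x of fuse_box in the frame of carton between -0.108 and 0.108 m and y of fuse_box in the frame of carton between -0.112 and 0.012 m and z of fuse_box in the frame of carton below 0.045 m)) and value of joint clamp_knob above 0.5 rad).
It fails at once if another thing on the bench is moved (distance of any of tape_roll, screwdriver, wash_bottle, marker from where it was at the start of the episode above 0.04 m).
Of cutter_a, cutter_b, fuse_box only 2 to 3 are there at a start; the rules pass over those that are not, and their reading is None.
At some moment in a run one of cutter_a, cutter_b, fuse_box may be knocked a few centimetres aside while the robot is not near it.
Once in a run the grip may slacken for a moment while it holds something.
It also fails if it takes over 208 s, if anything falls off the work surface, if the arm or the gripper's body presses on something with over 40 N, if the wrist force passes 120 N, or if a joint passes its speed limit or range.

## Working session

There is one attempt and no reset: what is moved stays moved. The work goes in short steps, each a Python script; the robot and the scene stay as the last script left them, time stands still between calls to the robot, and variables do not carry over. Pictures are saved under pics/ and viewed, and the job is handed in when it is done.

```bash
mkdir -p pics; ls
cat > h.py <<'E'
import numpy as np, cv2, json
from bench import ctrl
from scipy.spatial.transform import Rotation as R
def cap(n,f=None):
    c=ctrl.capture(n)
    if f: cv2.imwrite('pics/'+f,c['pixels'])
    return c
def ray(c,u,v):
    Rm=cv2.Rodrigues(np.array(c['rvec'],float))[0]; t=np.array(c['tvec'],float).ravel()
    d=Rm.T@np.array([(u-c['cx'])/c['fx'],(v-c['cy'])/c['fy'],1]); return -Rm.T@t,d/np.linalg.norm(d)
def onz(c,u,v,z):
    o,d=ray(c,u,v); return o+d*(z-o[2])/d[2]
def proj(c,p):
    p=np.atleast_2d(np.array(p,float))
    K=np.array([[c['fx'],0,c['cx']],[0,c['fy'],c['cy']],[0,0,1.]])
    return cv2.projectPoints(p,np.array(c['rvec'],float),np.array(c['tvec'],float),K,None)[0].reshape(-1,2)
def down(yaw):  # tool pointing down, jaw axis x at yaw
    return (R.from_euler('z',yaw)*R.from_euler('x',np.pi)).as_rotvec()
def st():
    s=ctrl.observe(); print('t %.1f'%s['clock'],'tcp',np.round(s['tcp_pos'],4),'F',np.round(s['force'],1),'w %.4f'%s['width'],'q',np.round(s['joint_pos'],2)); return s
E
python3 - <<'E'
from h import *
for n in ['scene','side','wrist']:
    c=cap(n,n+'0.png'); print(n,c['fx'],c['cx'],c['cy'],ray(c,256,192))
s=st(); print(s['eef_rot'], down(0))
E
```

```text
pics
scene 396.27061666541096 257.7953923735502 194.00771649213857 (array([-0.07780533, -0.34679554,  0.83615836]), array([ 0.61822545,  0.31422851, -0.72045661]))
side 384.54651402146305 253.97412543763068 198.08001140221762 (array([0.64316712, 0.7550417 , 1.15731412]), array([-0.04796991, -0.58576063, -0.80906327]))
wrist 297.79144537685875 256.1748384222609 190.0425570046028 (array([0.10832554, 0.61954941, 0.37299293]), array([ 0.29281703, -0.09253821, -0.95168002]))
t 0.1 tcp [0.182  0.5975 0.2307] F [-0.5 -0.2  1. ] w 0.0858 q [ 1.26  0.42  1.63  0.    1.09 -0.02]
[ 2.52398002e+00  1.86944347e+00 -1.52710841e-03] [3.14159265 0.         0.        ]
```

View pics/scene0.png

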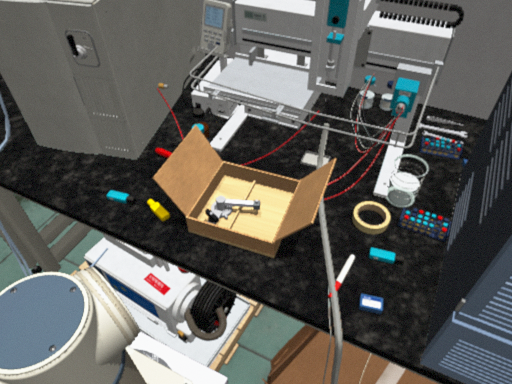

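View pics/side0.png

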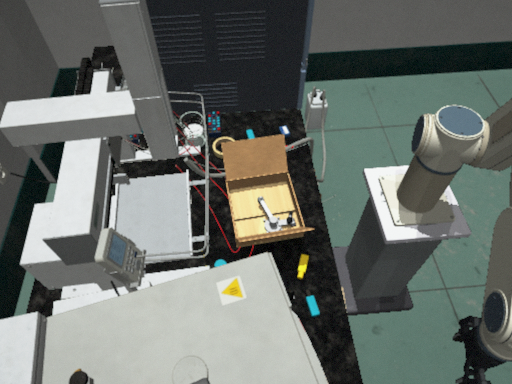

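View pics/wrist0.png

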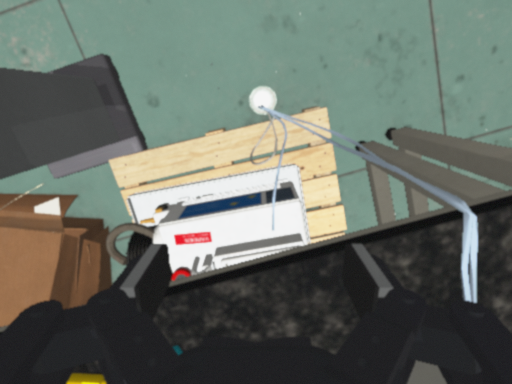

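Candidates: teal cutters at scene (118,197) and (383,255), blue fuse box at (371,303). Look-alikes to avoid are the yellow one at (158,210) and a teal thing at (198,128). I'll take close crops before choosing.

Run:
```python
import cv2,numpy as np
a=cv2.imread('pics/scene0.png')
f=lambda im,x0,y0,x1,y1,k:cv2.resize(im[y0:y1,x0:x1],None,fx=k,fy=k,interpolation=cv2.INTER_CUBIC)
A=f(a,90,110,290,260,4); cv2.imwrite('pics/c1.png',A)
cv2.imwrite('pics/c2.png',f(a,280,130,440,330,3))
b=cv2.imread('pics/side0.png')
cv2.imwrite('pics/c3.png',f(b,190,110,350,320,3)[:600])
cv2.imwrite('pics/c4.png',f(b,220,125,320,250,4))
```

```text
(no output)
```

View pics/c1.png

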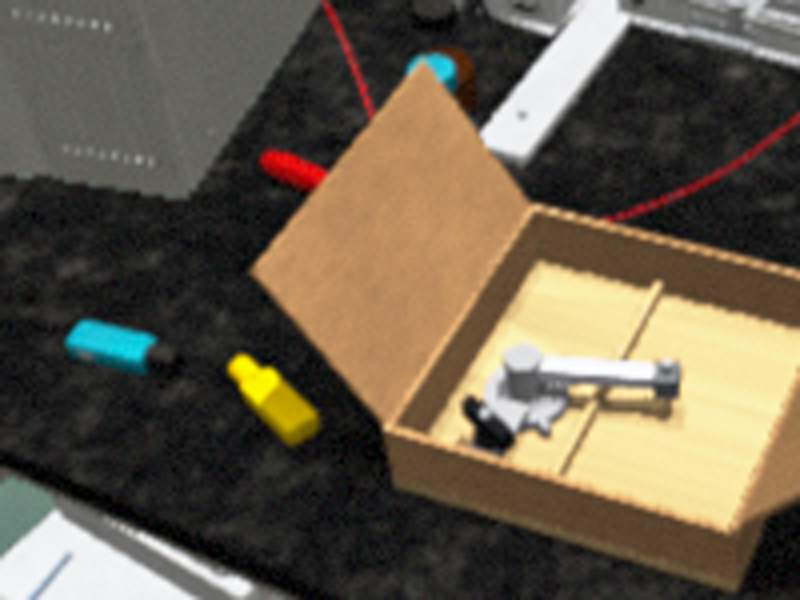

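View pics/c2.png

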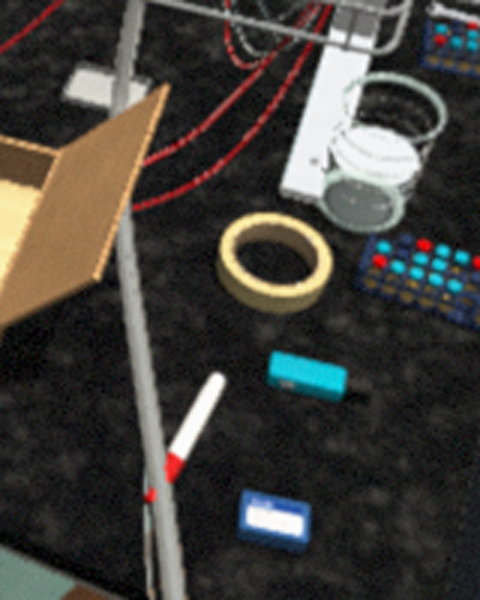

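View pics/c3.png

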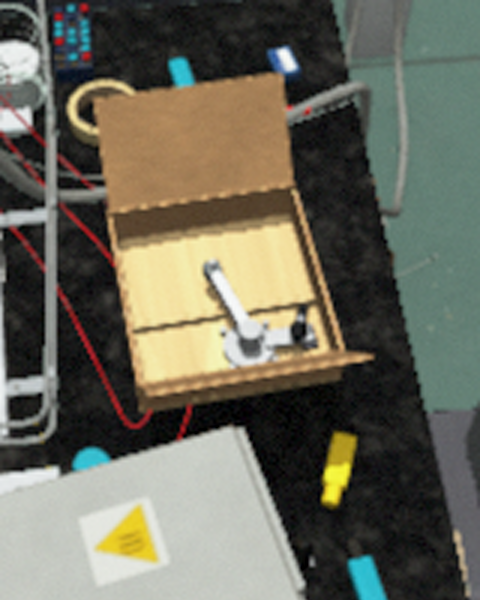

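View pics/c4.png

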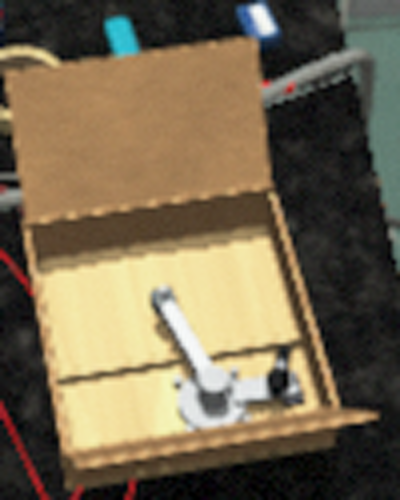

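Run:
```python
from h import *
cs=cap('scene');cd=cap('side')
P=lambda c,u,v,z:np.round(onz(c,u,v,z),3)
print('near-left',P(cs,187,217.5,.06),'far-left',P(cs,223.7,161.8,.06),'near-right',P(cs,273.7,242,.06))
d=lambda x,y:(220+x/4,125+y/4)
for n,(x,y) in dict(farright=(24,228),nearright=(272,190),farleft=(68,462)).items(): print('side',n,P(cd,*d(x,y),.06))
print('tipblock scene',P(cs,90+668/4,110+370/4,.05),'hub',P(cs,90+523/4,110+352/4,.05),'knob',P(cs,90+488/4,110+415/4,.05))
print('side tip',P(cd,*d(162,293),.05),'hub',P(cd,*d(215,378),.05),'knob',P(cd,*d(281,370),.05))
for n,(u,v) in dict(cutL=(118,197),cutR=(383,255),fuse=(371,303),yel=(158,210),markerend=(351,257),tape=(371,217)).items(): print(n,P(cs,u,v,.012))
for n,(u,v) in dict(cutL=(313,306),cutR=(251,134),fuse=(284,130)).items(): print('side',n,P(cd,u,v,.012))
# hose triangulation: side points -> scene epipolar
for u,v in [(296,146),(303,144),(309,141),(222,174)]:
    o,dd=ray(cd,u,v)
    for z in [0.01,.05,.1,.2,.3]:
        p=o+dd*(z-o[2])/dd[2]; print((u,v),z,np.round(p,3),np.round(proj(cs,p)[0]))
```

```text
near-left [0.43 0.11 0.06] far-left [0.657 0.132 0.06 ] near-right [ 0.456 -0.122  0.06 ]
side farright [ 0.682 -0.094  0.06 ]
side nearright [ 0.454 -0.116  0.06 ]
side farleft [0.657 0.148 0.06 ]
tipblock scene [ 0.563 -0.024  0.05 ] hub [0.535 0.072 0.05 ] knob [0.476 0.065 0.05 ]
side tip [ 0.564 -0.018  0.05 ] hub [0.528 0.074 0.05 ] knob [0.471 0.071 0.05 ]
cutL [0.439 0.359 0.012]
cutR [ 0.572 -0.37   0.012]
fuse [ 0.43  -0.378  0.012]
yel [0.449 0.226 0.012]
markerend [ 0.532 -0.3    0.012]
tape [ 0.682 -0.31   0.012]
side cutL [0.441 0.368 0.012]
side cutR [ 0.569 -0.37   0.012]
side fuse [ 0.431 -0.38   0.012]
(296, 146) 0.01 [ 0.394 -0.288  0.01 ] [328. 301.]
(296, 146) 0.05 [ 0.403 -0.252  0.05 ] [316. 282.]
(296, 146) 0.1 [ 0.414 -0.207  0.1  ] [301. 259.]
(296, 146) 0.2 [ 0.436 -0.116  0.2  ] [269. 209.]
(296, 146) 0.3 [ 0.457 -0.025  0.3  ] [234. 155.]
(303, 144) 0.01 [ 0.365 -0.296  0.01 ] [327. 313.]
(303, 144) 0.05 [ 0.374 -0.26   0.05 ] [315. 294.]
(303, 144) 0.1 [ 0.387 -0.214  0.1  ] [299. 269.]
(303, 144) 0.2 [ 0.411 -0.122  0.2  ] [266. 218.]
(303, 144) 0.3 [ 0.435 -0.031  0.3  ] [231. 162.]
(309, 141) 0.01 [ 0.338 -0.311  0.01 ] [329. 326.]
(309, 141) 0.05 [ 0.348 -0.273  0.05 ] [317. 306.]
(309, 141) 0.1 [ 0.362 -0.227  0.1  ] [301. 280.]
(309, 141) 0.2 [ 0.388 -0.134  0.2  ] [267. 227.]
(309, 141) 0.3 [ 0.415 -0.041  0.3  ] [231. 170.]
(222, 174) 0.01 [ 0.697 -0.172  0.01 ] [325. 198.]
(222, 174) 0.05 [ 0.695 -0.14   0.05 ] [315. 185.]
(222, 174) 0.1 [ 0.693 -0.1    0.1  ] [303. 168.]
(222, 174) 0.2 [ 0.688 -0.019  0.2  ] [276. 131.]
(222, 174) 0.3 [0.683 0.062 0.3  ] [247.  91.]
```

Run:
```python
from h import *
ctrl.move_pose([0.30,0.33,0.36],down(0.9)); st()
ctrl.move_pose([0.53,0.02,0.36],down(0.1)); s=st()
c=cap('wrist','w1.png')
np.save('w1.npy',np.r_[c['fx'],c['fy'],c['cx'],c['cy'],np.ravel(c['rvec']),np.ravel(c['tvec'])])
```

```text
t 1.5 tcp [0.2999 0.3306 0.3597] F [ 0.4 -0.1  0.3] w 0.0854 q [ 0.81  0.01  1.86  0.    1.28 -0.09]
t 2.9 tcp [0.5298 0.021  0.3599] F [-0.2 -0.4  0.3] w 0.0853 q [ 0.02  0.15  1.7   0.    1.29 -0.08]
```

View pics/w1.png

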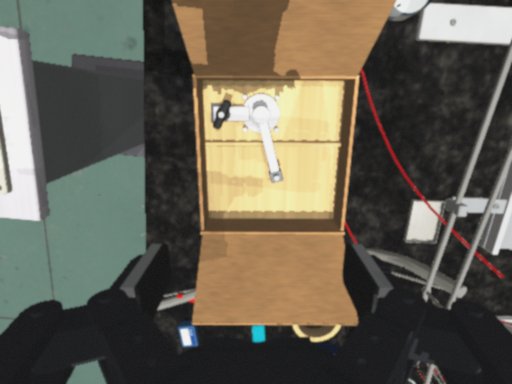

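Run:
```python
import cv2
a=cv2.imread('pics/w1.png')[65:245,185:370]
cv2.imwrite('pics/c5.png',cv2.resize(a,None,fx=3.3,fy=3.3,interpolation=cv2.INTER_CUBIC))
a=cv2.imread('pics/w1.png')[85:190,195:300]
cv2.imwrite('pics/c6.png',cv2.resize(a,None,fx=5,fy=5,interpolation=cv2.INTER_CUBIC))
```

```text
(no output)
```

View pics/c5.png

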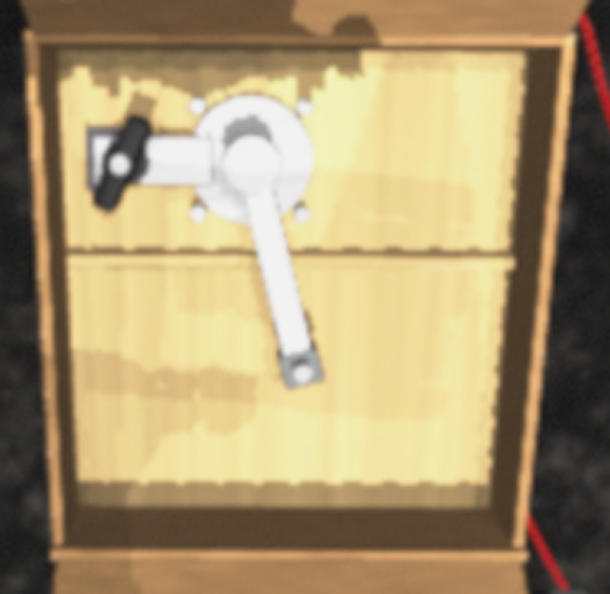

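View pics/c6.png

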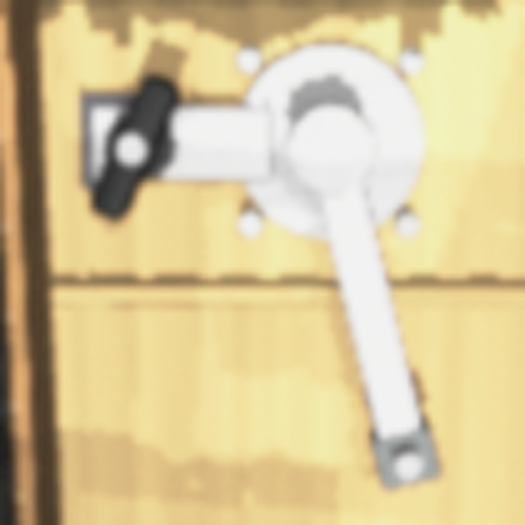

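```bash
cat > fit.py <<'E'
from h import *
from scipy.optimize import least_squares
a=np.load('w1.npy'); c=dict(fx=a[0],fy=a[1],cx=a[2],cy=a[3],rvec=a[4:7],tvec=a[7:10])
f=lambda x,y,k=3.3,o=(185,65):(o[0]+x/k-0.35,o[1]+y/k-0.35)
pts=[((27,38),(-115,121,60)),((575,40),(115,121,60)),((68,257),(-110,18,20)),((515,262),(110,18,20)),((78,507),(-110,-116,8)),((490,507),(110,-116,8))]
L=np.array([p[1] for p in pts])/1000.; U=np.array([f(*p[0]) for p in pts])
def W(q,l): return (R.from_euler('z',q[2]).apply(l)+[q[0],q[1],0])
r=least_squares(lambda q:(proj(c,W(q,L))-U).ravel(),[.557,.014,.1],loss='soft_l1')
print(np.round(r.x,4)); print(np.round((proj(c,W(r.x,L))-U),1).tolist())
q=r.x
for n,px in dict(knob=(119,163),hub=(249,165),tip=(302,368)).items():
    for z in (.04,.05,.06,.07):
        p=onz(c,*f(*px),z); print(n,z,np.round(R.from_euler('z',-q[2]).apply(p-[q[0],q[1],0]),4))
E
python3 fit.py
```

```text
[0.558  0.0068 0.0974]
[[0.2, -1.3], [-0.2, -1.3], [-0.3, 2.1], [0.0, 1.0], [1.4, -0.0], [-0.8, 0.3]]
knob 0.04 [-0.0807  0.0673  0.04  ]
knob 0.05 [-0.0795  0.0678  0.05  ]
knob 0.06 [-0.0784  0.0684  0.06  ]
knob 0.07 [-0.0772  0.069   0.07  ]
hub 0.04 [-0.0213  0.0666  0.04  ]
hub 0.05 [-0.0214  0.0672  0.05  ]
hub 0.06 [-0.0216  0.0677  0.06  ]
hub 0.07 [-0.0217  0.0683  0.07  ]
tip 0.04 [ 0.0051 -0.0291  0.04  ]
tip 0.05 [ 0.0044 -0.0265  0.05  ]
tip 0.06 [ 0.0037 -0.0238  0.06  ]
tip 0.07 [ 0.003  -0.0212  0.07  ]
```

Run:
```python
from h import *
ctrl.movel([0.475,0.03,0.23],v=0.25); s=st()
c=cap('wrist','w2.png')
np.save('w2.npy',np.r_[c['fx'],c['fy'],c['cx'],c['cy'],np.ravel(c['rvec']),np.ravel(c['tvec'])])
```

```text
t 3.7 tcp [0.4762 0.0304 0.2311] F [ 0.2  0.4 -0. ] w 0.0850 q [ 0.04  0.2   1.95 -0.    0.99 -0.06]
```

View pics/w2.png

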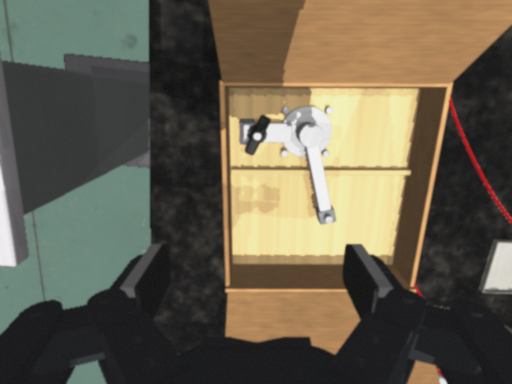

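```bash
cat >> h.py <<'E'
def tri(obs):
    A=np.zeros((3,3));b=np.zeros(3)
    for c,u,v in obs:
        o,d=ray(c,u,v); M=np.eye(3)-np.outer(d,d); A+=M;b+=M@o
    return np.linalg.solve(A,b)
def ld(f):
    a=np.load(f); return dict(fx=a[0],fy=a[1],cx=a[2],cy=a[3],rvec=a[4:7],tvec=a[7:10])
def loc(q,p): return R.from_euler('z',-q[2]).apply(np.asarray(p)-[q[0],q[1],0])
def wor(q,l): return R.from_euler('z',q[2]).apply(np.asarray(l,float))+[q[0],q[1],0]
E
python3 - <<'E'
from h import *
a=cv2.imread('pics/w2.png')
cv2.imwrite('pics/c7.png',cv2.resize(a[100:230,215:375],None,fx=5,fy=5,interpolation=cv2.INTER_CUBIC)[:600])
cv2.imwrite('pics/c8.png',cv2.resize(a[70:300,210:460],None,fx=2.5,fy=2.5,interpolation=cv2.INTER_CUBIC))
E
```

```text
(no output)
```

View pics/c7.png

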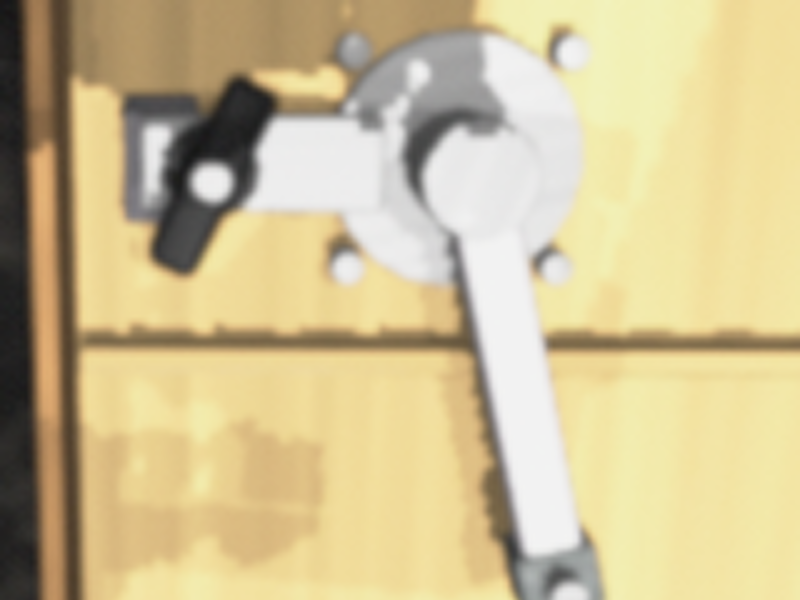

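View pics/c8.png

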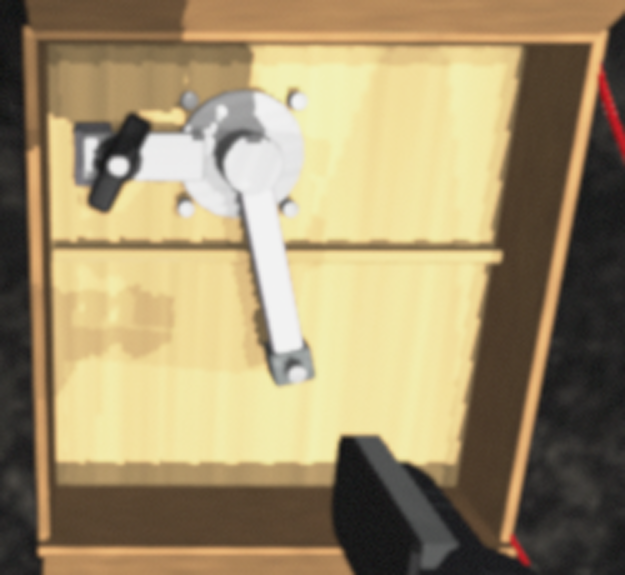

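```bash
cat > fit2.py <<'E'
from h import *
from scipy.optimize import least_squares
c1,c2=ld('w1.npy'),ld('w2.npy')
f=lambda p,k,o:(o[0]+p[0]/k-0.35,o[1]+p[1]/k-0.35)
A=[((27,38),(-115,121,60)),((575,40),(115,121,60)),((68,257),(-110,18,20)),((515,262),(110,18,20)),((78,507),(-110,-116,8)),((490,507),(110,-116,8))]
B=[((27,30),(-115,121,60)),((605,35),(115,121,60)),((53,248),(-110,18,20)),((500,255),(110,18,20)),((57,487),(-110,-116,8)),((457,485),(110,-116,8))]
L=np.array([p[1] for p in A])/1000.; U1=np.array([f(p[0],3.3,(185,65)) for p in A]);U2=np.array([f(p[0],2.5,(210,70)) for p in B])
r=least_squares(lambda q:np.r_[(proj(c1,wor(q,L))-U1).ravel(),(proj(c2,wor(q,L))-U2).ravel()*.7],[.557,.014,.1],loss='soft_l1')
q=r.x;print(np.round(q,4)); print(np.round((proj(c1,wor(q,L))-U1),1).tolist());print(np.round((proj(c2,wor(q,L))-U2),1).tolist())
for n,(a,b) in dict(knob=((119,163),(212,182)),hub=((249,165),(482,178)),tip=((302,368),(570,590))).items():
    p=tri([(c1,*f(a,3.3,(185,65))),(c2,*f(b,5,(215,100)))]); print(n,np.round(p,4),np.round(loc(q,p),4))
np.save('q.npy',q)
E
python3 fit2.py
```

```text
[0.5579 0.0071 0.0963]
[[0.2, -1.6], [-0.1, -1.4], [-0.3, 1.8], [-0.0, 0.9], [1.3, -0.2], [-1.0, 0.2]]
[[-0.3, -0.2], [0.3, -1.2], [-0.2, 3.8], [0.7, 1.5], [1.0, -0.7], [-1.6, 0.4]]
knob [0.4735 0.0672 0.0622] [-0.0781  0.068   0.0622]
hub [0.5302 0.0723 0.0561] [-0.0213  0.0677  0.0561]
tip [ 0.564  -0.0168  0.0597] [ 0.0038 -0.0243  0.0597]
```

```bash
cat >> h.py <<'E'
def rep(): 
    s=ctrl.observe(); print('t %.1f'%s['clock'],np.round(s['tcp_pos'],4),'F',np.round(s['force'],1),'T',np.round(s['wrist_torque'],2),'w %.4f'%s['width']); return s
E
python3 - <<'E'
from h import *
q=np.load('q.npy'); q[1]=.009; np.save('q.npy',q)
k=wor(q,[-.078,.066,0]); k[:2]=(k[:2]+[.4735,.0675])/2; print(k); np.save('k.npy',k)
ctrl.set_gripper(.024); 
yaw=q[2]-.47
ctrl.move_pose([k[0],k[1],.15],down(yaw)); st()
for z in (.08,.065,.055,.047,.040,.035):
    ctrl.movel([k[0],k[1],z],v=.08); s=rep()
    if abs(s['force'][2])>6: break
E
```

```text
[0.47369354 0.0673453  0.        ]
t 4.9 tcp [0.4739 0.0673 0.1501] F [-0.1  0.5  0.8] w 0.0242 q [ 0.12  0.33  2.01 -0.    0.8   0.49]
t 5.9 [0.474  0.0674 0.0803] F [-0.4  0.2  0.5] T [ 0.01 -0.03 -0.01] w 0.0241
t 6.3 [0.4734 0.0673 0.0649] F [-0.2  0.1  0.9] T [ 0.01 -0.   -0.02] w 0.0238
t 6.5 [0.4734 0.0673 0.0548] F [0.3 0.1 0.4] T [-0.03  0.01  0.01] w 0.0240
t 6.8 [0.4734 0.0673 0.0467] F [-0.1 -0.3  0.1] T [-0.   -0.05  0.01] w 0.0244
t 7.0 [0.4734 0.0673 0.0396] F [-0.8 -0.4 -0.5] T [0.03 0.02 0.03] w 0.0242
t 7.3 [0.4735 0.0673 0.0347] F [-0.4  0.3  0. ] T [-0.01  0.06 -0.03] w 0.0239
```

Run:
```python
from h import *
q=np.load('q.npy');k=np.load('k.npy')
ctrl.set_gripper(.0); s=rep()
yaw=q[2]-.47; p=np.array(s['tcp_pos'])
for d in (.1,.35,.6,.85,1.1,1.3):
    ctrl.move_pose(p,down(yaw+d)); rep()
c=cap('wrist','w3.png'); c=cap('side','s3.png')
```

```text
t 7.5 [0.4735 0.0674 0.0352] F [-1.4  0.4  3.3] T [ 0.04  0.3  -0.03] w 0.0167
t 7.8 [0.4734 0.0674 0.0352] F [-0.5  0.9  1.2] T [0.03 0.18 0.12] w 0.0173
t 8.2 [0.4734 0.0673 0.0352] F [-1.3 -0.3  1.2] T [0.04 0.18 0.09] w 0.0172
t 8.5 [0.4734 0.0673 0.0352] F [-1.3 -0.5  1.6] T [0.09 0.25 0.13] w 0.0170
t 8.8 [0.4734 0.0673 0.0352] F [-1.   0.6  2.7] T [0.06 0.26 0.08] w 0.0168
t 9.2 [0.4734 0.0673 0.0352] F [-1.7  1.   1.6] T [-0.03  0.29  0.11] w 0.0175
t 9.5 [0.4734 0.0673 0.0352] F [-1.2 -0.1  2.2] T [0.06 0.28 0.08] w 0.0170
```

View pics/w3.png

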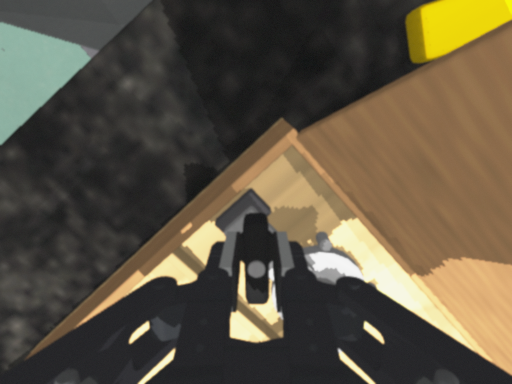

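Run:
```python
from h import *
q=np.load('q.npy');k=np.load('k.npy')
ctrl.set_gripper(.026); s=rep(); p=np.array(s['tcp_pos'])
ctrl.movel([p[0],p[1],.14],v=.2)
ctrl.set_gripper(0); 
ctrl.move_pose([0.475,0.03,0.23],down(.1)); s=st()
c=cap('wrist','w4.png')
np.save('w4.npy',np.r_[c['fx'],c['fy'],c['cx'],c['cy'],np.ravel(c['rvec']),np.ravel(c['tvec'])])
a=c['pixels']; cv2.imwrite('pics/c9.png',cv2.resize(a[100:230,215:375],None,fx=5,fy=5,interpolation=cv2.INTER_CUBIC)[:600])
```

```text
t 9.9 [0.4739 0.0674 0.0352] F [-0.2  0.8  0.8] T [0.05 0.05 0.  ] w 0.0258
t 11.6 tcp [0.4747 0.03   0.2296] F [-0.2 -0.5 -0.4] w 0.0003 q [ 0.04  0.21  1.95  0.    0.98 -0.06]
```

View pics/c9.png

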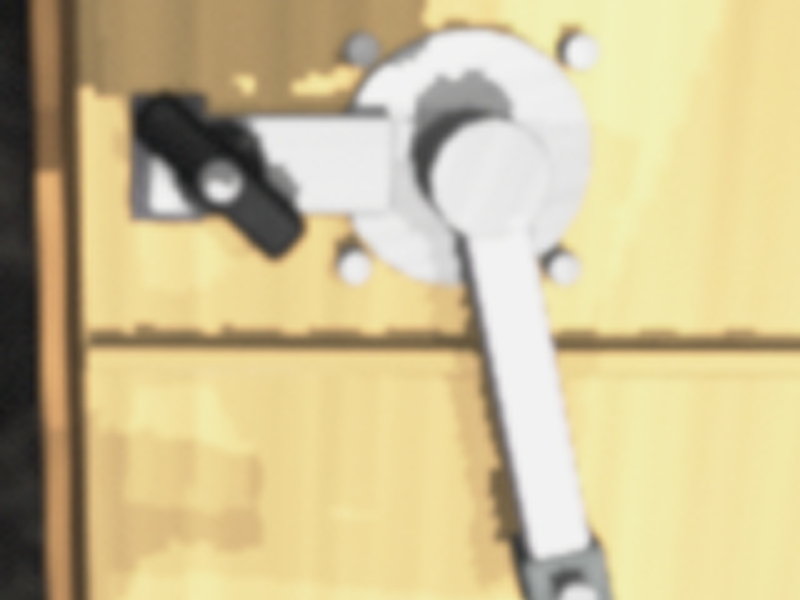

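```bash
cat >> h.py <<'E'
AX=np.array([-.02,.066,0])
def push(q,th,off,r=.070,z=.032,v=.07,mp=False):
    l=AX+r*np.array([np.cos(th),np.sin(th),0])+off*np.array([np.sin(th),-np.cos(th),0]); l[2]=z
    (ctrl.move_pose if mp else (lambda p,a:ctrl.movel(p,v=v,attitude=a)))(wor(q,l),down(th+q[2]))
E
python3 - <<'E'
from h import *
q=np.load('q.npy'); t0=-1.32
push(q,t0,.034,z=.14,mp=True); st()
push(q,t0,.034,v=.15); rep()
for t in np.r_[t0,np.linspace(t0,0,10)[1:]]:
    push(q,t,.018); s=rep()
    if np.linalg.norm(s['force'])>15: print('stop');break
E
```

```text
t 12.8 tcp [ 0.5233 -0.0044  0.1397] F [-0.6  0.4 -0.5] w -0.0001 q [-0.03  0.41  1.92  0.    0.82  1.19]
t 13.7 [ 0.524  -0.0046  0.0326] F [-0.6 -0.4 -0.2] T [-0.04  0.03  0.03] w 0.0001
t 14.1 [0.5395 0.0011 0.0325] F [-0.9  0.4  0.1] T [-0.01 -0.04  0.01] w 0.0000
t 14.4 [0.5489 0.0026 0.032 ] F [ 0.5 -0.8 -0. ] T [ 0.01 -0.02 -0.01] w 0.0002
t 14.7 [0.5586 0.0059 0.0319] F [-0.5  0.2  0.5] T [0.06 0.02 0.02] w -0.0001
t 15.0 [0.568  0.0105 0.0319] F [-0.1 -0.1 -0. ] T [ 0.06  0.01 -0.  ] w 0.0002
t 15.3 [0.5767 0.0166 0.0319] F [ 0.  -0.   0.7] T [0.   0.01 0.01] w 0.0000
t 15.6 [0.5844 0.0238 0.0319] F [-1.4 -0.6  0.6] T [-0.02  0.02  0.01] w -0.0002
t 15.9 [0.591  0.0321 0.0319] F [ 0.4 -0.5 -0.4] T [0.02 0.02 0.01] w -0.0001
t 16.2 [0.5963 0.0412 0.0319] F [ 0.2 -0.1 -0.1] T [-0.02  0.03  0.01] w -0.0002
t 16.5 [0.6003 0.051  0.032 ] F [ 0.3 -0.6 -0.1] T [-0.    0.   -0.02] w -0.0001
t 16.8 [0.6027 0.0613 0.0319] F [-0.4 -1.3 -0.1] T [-0.03  0.01 -0.  ] w 0.0000
```

Run:
```python
from h import *
q=np.load('q.npy')
push(q,0,.026); push(q,0,.026,z=.15,v=.2)
ctrl.move_pose([0.53,0.0,0.25],down(.1)); s=st()
c=cap('wrist','w5.png')
np.save('w5.npy',np.r_[c['fx'],c['fy'],c['cx'],c['cy'],np.ravel(c['rvec']),np.ravel(c['tvec'])])
```

```text
t 18.4 tcp [5.300e-01 1.000e-04 2.489e-01] F [ 1.  -0.1 -1. ] w 0.0000 q [-0.02  0.26  1.82  0.    1.06 -0.12]
```

View pics/w5.png

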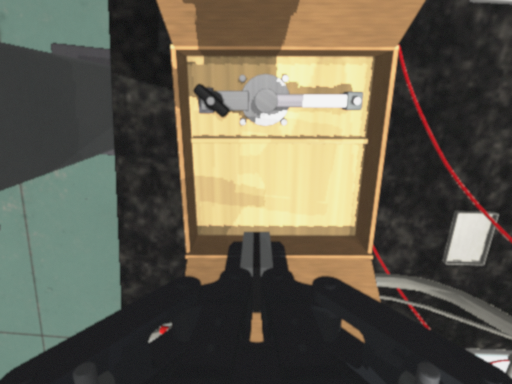

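Run:
```python
from h import *
q=np.load('q.npy');k=np.load('k.npy')
ctrl.set_gripper(.026)
y=q[2]+.83
ctrl.move_pose([k[0],k[1],.15],down(y)); 
ctrl.movel([k[0],k[1],.06],v=.15); rep()
ctrl.movel([k[0],k[1],.035],v=.08); s=rep(); p=np.array(s['tcp_pos'])
ctrl.set_gripper(0); rep()
for a in (.6,.3,0,-.25,-.4,-.48,-.54,-.60,-.65):
    ctrl.move_pose(p,down(q[2]+a)); s=rep()
    if abs(s['wrist_torque'][2])>1.2: print('stop',a);break
```

```text
t 20.3 [0.4746 0.0672 0.0607] F [ 0.2  0.4 -0.6] T [ 0.02  0.03 -0.01] w 0.0255
t 20.7 [0.4736 0.0673 0.035 ] F [-0.7  0.1  1.2] T [ 0.07 -0.03  0.03] w 0.0259
t 21.0 [0.4737 0.0672 0.0355] F [-1.4 -1.9  5. ] T [-0.39  0.38 -0.06] w 0.0171
t 21.3 [0.4736 0.0672 0.0354] F [-1.9 -2.7  7. ] T [-0.46  0.35 -0.05] w 0.0167
t 21.7 [0.4735 0.0672 0.0355] F [-2.  -2.4  5.7] T [-0.54  0.42 -0.06] w 0.0171
t 22.1 [0.4735 0.0671 0.0354] F [-2.4 -2.7  6.4] T [-0.54  0.43 -0.05] w 0.0174
t 22.4 [0.4734 0.0671 0.0354] F [-1.8 -2.6  6.4] T [-0.55  0.49 -0.05] w 0.0169
t 22.7 [0.4734 0.0671 0.0355] F [-2.7 -3.2  6.9] T [-0.54  0.51 -0.04] w 0.0171
t 23.0 [0.4734 0.0671 0.0354] F [-2.3 -3.3  7.5] T [-0.48  0.49 -0.01] w 0.0170
t 23.2 [0.4734 0.0671 0.0354] F [-3.1 -3.   7.2] T [-0.5   0.48  0.13] w 0.0168
t 23.5 [0.4733 0.0671 0.0354] F [-2.5 -3.2  7.4] T [-0.45  0.49  0.5 ] w 0.0171
t 23.7 [0.4734 0.0672 0.0355] F [-2.5 -2.6  7.6] T [-0.39  0.53  0.77] w 0.0169
```

Run:
```python
from h import *
k=np.load('k.npy'); q=np.load('q.npy')
p=ctrl.observe()['tcp_pos']
ctrl.move_pose(p,down(q[2]-.6)); rep()
ctrl.set_gripper(.026); rep()
ctrl.movel([p[0],p[1],.15],v=.2)
ctrl.move_pose([0.53,0.0,0.25],down(.1)); s=st()
c=cap('wrist','w6.png')
np.save('w6.npy',np.r_[c['fx'],c['fy'],c['cx'],c['cy'],np.ravel(c['rvec']),np.ravel(c['tvec'])])
a=c['pixels']; cv2.imwrite('pics/c10.png',cv2.resize(a[40:150,170:400],None,fx=3.4,fy=3.4,interpolation=cv2.INTER_CUBIC)[:600])
```

```text
t 24.0 [0.4733 0.0671 0.0356] F [-0.6 -1.3  1.7] T [-0.25  0.23  0.57] w 0.0171
t 24.2 [0.4737 0.0673 0.0355] F [ 0.6 -0.2 -0.2] T [-0.03  0.04 -0.04] w 0.0260
t 25.7 tcp [5.288e-01 1.000e-04 2.481e-01] F [-0.3  0.2 -0.7] w 0.0259 q [-0.02  0.26  1.82  0.    1.06 -0.12]
```

View pics/c10.png

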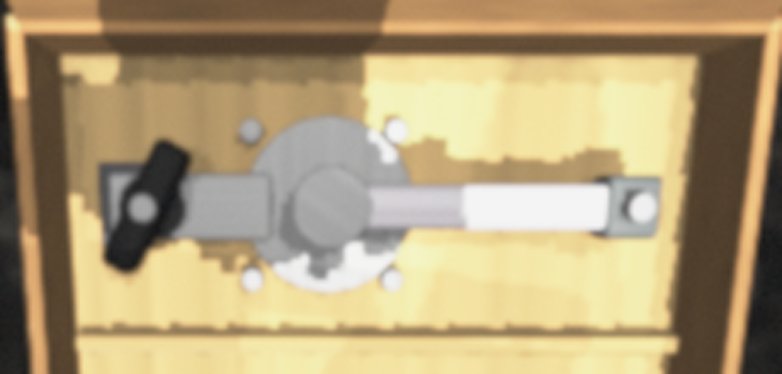

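Run:
```python
from h import *
cs=cap('scene','sc6.png')
for p in [(137,159),(130,155),(33,148),(90,154)]: print(np.round(onz(cs,*p,0),3))
ctrl.set_gripper(.085)
ctrl.movel([.53,0,.33],v=.3)
ctrl.move_pose([0.42,0.30,0.30],down(0.6)); st()
c=cap('wrist','w7.png')
np.save('w7.npy',np.r_[c['fx'],c['fy'],c['cx'],c['cy'],np.ravel(c['rvec']),np.ravel(c['tvec'])])
```

```text
[0.605 0.424 0.   ]
[ 0.61   0.457 -0.   ]
[0.499 0.768 0.   ]
[0.558 0.577 0.   ]
t 28.0 tcp [0.4204 0.2993 0.2997] F [0.1 0.8 0.6] w 0.0851 q [ 0.6   0.18  1.8  -0.    1.16 -0.  ]
```

View pics/w7.png

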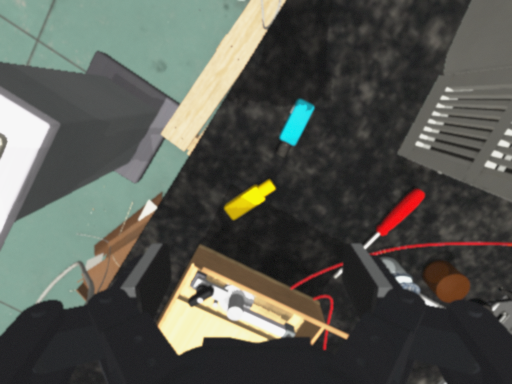

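View pics/sc6.png

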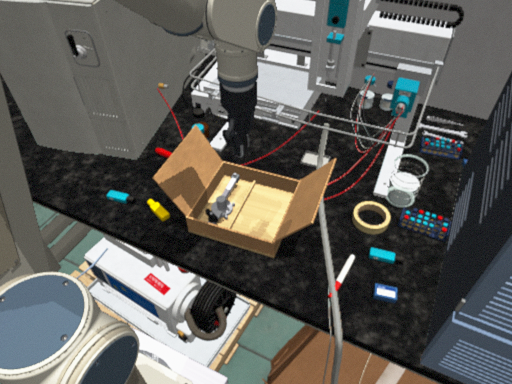

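```bash
cat >> h.py <<'E'
def mask(c,kind):
    hsv=cv2.cvtColor(c['pixels'],cv2.COLOR_BGR2HSV)
    lo,hi={'teal':((85,120,80),(100,255,255)),'blue':((102,90,60),(125,255,255))}[kind]
    return cv2.inRange(hsv,lo,hi)
def blobs(c,kind,z=.018,amin=40):
    m=mask(c,kind); n,l,s,ce=cv2.connectedComponentsWithStats(m)
    out=[]
    for i in range(1,n):
        if s[i,4]<amin: continue
        ys,xs=np.nonzero(l==i)
        W=np.array([onz(c,x,y,z) for x,y in zip(xs,ys)])[:,:2]
        (cx,cy),(w,h),a=cv2.minAreaRect((W*1000).astype(np.float32))
        if w<h: w,h,a=h,w,a+90
        out.append((s[i,4],np.round(ce[i],1),np.array([cx,cy])/1000,w,h,np.deg2rad(a)))
    return out
E
python3 - <<'E'
from h import *
c=ld('w7.npy'); c['pixels']=cv2.imread('pics/w7.png')
for b in blobs(c,'teal'): print(b)
cv2.imwrite('pics/c11.png',cv2.resize(c['pixels'][85:170,255:335],None,fx=7,fy=7,interpolation=cv2.INTER_CUBIC))
E
```

```text
(np.int32(907), array([296.5, 122. ]), array([0.44219214, 0.36450043]), 63.102317810058594, 28.587787628173828, np.float64(1.7385014728810981))
```

View pics/c11.png

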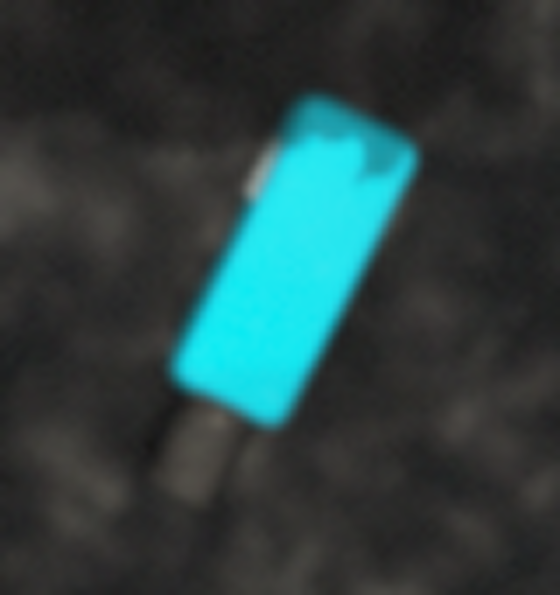

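```bash
cat >> h.py <<'E'
def pick(xy,yaw,op=.045,z=.003):
    ctrl.set_gripper(op)
    ctrl.move_pose([xy[0],xy[1],.12],down(yaw))
    ctrl.movel([xy[0],xy[1],.03],v=.2)
    ctrl.movel([xy[0],xy[1],z],v=.06); rep()
    ctrl.set_gripper(0); s=rep(); return s
def place(q,lx,ly,yaw,wid,z=.0125):
    p=wor(q,[lx,ly,0])
    ctrl.move_pose([p[0],p[1],.28],down(yaw)); rep()
    ctrl.movel([p[0],p[1],.10],v=.2)
    s=rep()
    if s['width']<wid-.008: print('LOST'); return False
    ctrl.movel([p[0],p[1],z+.012],v=.15); rep()
    ctrl.movel([p[0],p[1],z],v=.04); rep()
    ctrl.set_gripper(wid+.014); rep()
    ctrl.movel([p[0],p[1],.15],v=.2)
    return True
E
python3 - <<'E'
from h import *
c=ld('w7.npy')
t=np.array([.4422,.3645]); b=onz(c,282,150,.009)[:2]; a=1.7385; d=np.array([np.cos(a),np.sin(a)])
if d@(b-t)<0: d=-d
o=t+.0115*d; print('origin',o,'dist black',(b-t)@d)
s=pick(o,a-np.pi/2)
ctrl.movel([o[0],o[1],.10],v=.15); rep(); ctrl.movel([o[0],o[1],.30],v=.3); rep()
c=cap('wrist','w8.png')
E
```

```text
origin [0.44411956 0.35316134] dist black 0.04419068539186687
t 30.5 [0.4439 0.353  0.0026] F [-0.7  0.6 -0.8] T [-0.01 -0.    0.08] w 0.0450
t 30.9 [0.4444 0.3534 0.0034] F [ 0.  -0.2  2.7] T [-0.01  0.01  0.02] w 0.0244
t 31.6 [0.4436 0.3528 0.0994] F [ 0.6 -0.1 -0.1] T [-0.01  0.08  0.  ] w 0.0248
t 32.5 [0.4432 0.3525 0.2979] F [-0.8  0.3 -1.1] T [-0.03  0.02 -0.01] w 0.0246
```

View pics/w8.png

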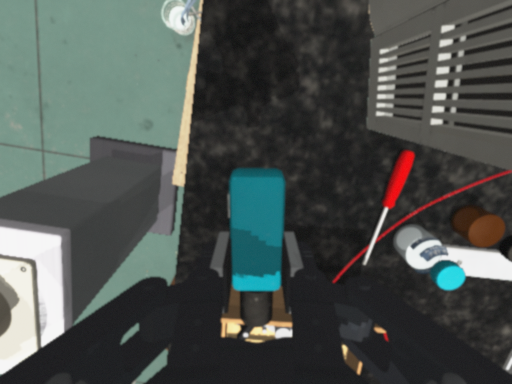

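Run:
```python
from h import *
q=np.load('q.npy')
print(place(q,.064,-.05,q[2],.0245))
p=wor(q,[0,-.02,0]); ctrl.move_pose([p[0],p[1],.28],down(.1)); s=st()
c=cap('wrist','w9.png'); cap('scene','sc9.png')
```

```text
t 34.1 [ 0.6263 -0.0335  0.28  ] F [ 0.7 -0.2 -0.5] T [-0.01 -0.01 -0.03] w 0.0248
t 35.1 [ 0.6273 -0.0345  0.1012] F [ 0.2 -0.5 -1.1] T [-0.11 -0.01 -0.05] w 0.0243
t 35.8 [ 0.6271 -0.0347  0.0252] F [ 0.2  0.2 -0. ] T [-0.03 -0.02  0.02] w 0.0245
t 36.2 [ 0.6262 -0.0346  0.0124] F [-0.3  0.7 -0. ] T [-0.01 -0.01 -0.01] w 0.0243
t 36.5 [ 0.6229 -0.0346  0.0118] F [-9.2  0.3  3.2] T [0.01 1.05 0.11] w 0.0386
True
t 38.0 tcp [ 0.5596 -0.011   0.2785] F [-1.1 -0.1 -0.5] w 0.0384 q [-0.04  0.28  1.73 -0.    1.14 -0.14]
```

View pics/w9.png

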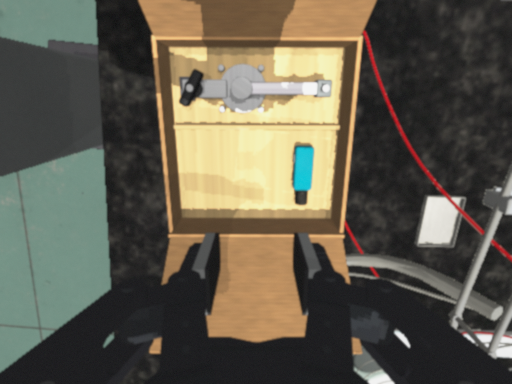

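View pics/sc9.png

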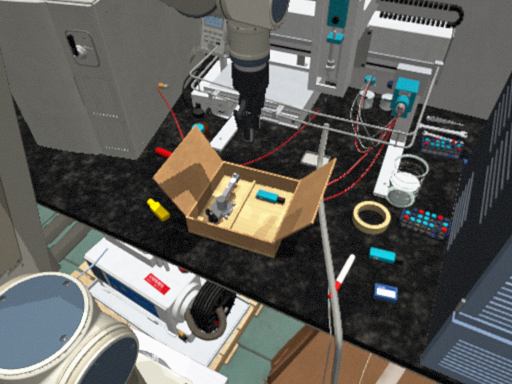

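Run:
```python
from h import *
ctrl.movel([.54,-.02,.34],v=.3)
ctrl.move_pose([0.48,-0.34,0.32],down(-.5)); st()
c=cap('wrist','w10.png')
np.save('w10.npy',np.r_[c['fx'],c['fy'],c['cx'],c['cy'],np.ravel(c['rvec']),np.ravel(c['tvec'])])
for k in('teal','blue'):
  for b in blobs(c,k): print(k,b)
```

```text
t 39.7 tcp [ 0.4803 -0.3391  0.3196] F [-0.5  0.9 -0.8] w 0.0385 q [-0.64  0.28  1.63  0.    1.24 -0.14]
teal (np.int32(84), array([428.4, 102.9]), array([ 0.72901025, -0.39862775]), 13.951319694519043, 12.719696044921875, np.float64(1.2387354257464591))
teal (np.int32(826), array([319.5, 134.6]), array([ 0.57298621, -0.36488919]), 64.56419372558594, 28.50796890258789, np.float64(1.7150637744308808))
teal (np.int32(314), array([425.2, 134.8]), array([ 0.70998041, -0.44024036]), 64.7255859375, 14.70329475402832, np.float64(1.5721827376395843))
teal (np.int32(155), array([437.4, 129.2]), array([ 0.72877112, -0.44013882]), 31.465587615966797, 14.631956100463867, np.float64(1.5992052169745048))
teal (np.int32(179), array([453.5, 132.7]), array([ 0.74738135, -0.45670657]), 31.175350189208984, 15.237704277038574, np.float64(1.5319653075726691))
teal (np.int32(81), array([449.6, 163.2]), array([ 0.72873334, -0.498077  ]), 16.74111557006836, 12.392822265625, np.float64(2.6418916874542933))
blue (np.int32(286), array([419.1,  96.3]), array([ 0.71802594, -0.38424841]), 59.39872360229492, 18.10
[... 545 characters left out ...]
y([ 0.69587744, -0.46881339]), 25.642763137817383, 16.556917190551758, np.float64(1.5673870811254316))
blue (np.int32(55), array([434.5, 158.6]), array([ 0.70975549, -0.48129102]), 17.679121017456055, 9.905365943908691, np.float64(1.5438980003109328))
blue (np.int32(134), array([456.6, 162.4]), array([ 0.73330328, -0.50015256]), 39.780250549316406, 15.666101455688477, np.float64(0.01835828459262266))
blue (np.int32(425), array([271. , 183.2]), array([ 0.47218634, -0.39771829]), 55.10494613647461, 36.139183044433594, np.float64(1.776177845323208))
blue (np.int32(47), array([430.4, 173.7]), array([ 0.69698413, -0.49936465]), 25.454818725585938, 6.575240612030029, np.float64(2.201497854056258))
```

View pics/w10.png

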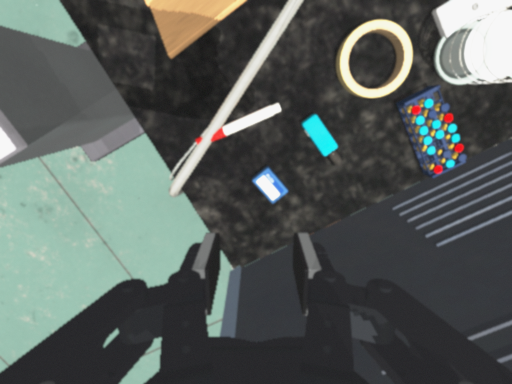

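Run:
```python
from h import *
c=ld('w10.npy'); P=lambda u,v,z=0:np.round(onz(c,u,v,z),3)
print('rack edge',P(245,263),P(350,220),P(440,178),P(505,148)); print('tape',P(375,58,.025),'marker',P(278,107),P(215,135),'black',P(335,157,.009))
cs=cap('scene')
print('rack scene',np.round(onz(cs,440,290,0),3),np.round(onz(cs,425,345,0),3))
t=np.array([.573,-.3649]); b=onz(c,335,157,.009)[:2]; a=1.715; d=np.array([np.cos(a),np.sin(a)])
if d@(b-t)<0: d=-d
print(t+.0115*d,(b-t)@d)
```

```text
rack edge [ 0.365 -0.509  0.   ] [ 0.56  -0.522 -0.   ] [ 0.716 -0.524  0.   ] [ 0.82  -0.525  0.   ]
tape [ 0.681 -0.306  0.025] marker [ 0.538 -0.301  0.   ] [ 0.434 -0.292  0.   ] black [ 0.581 -0.409  0.009]
rack scene [ 0.542 -0.516  0.   ] [ 0.392 -0.508  0.   ]
[ 0.5746526  -0.37628064] 0.04452528024475632
```

Run:
```python
from h import *
q=np.load('q.npy')
o=np.array([.5747,-.3763]); yaw=1.715-np.pi/2
ctrl.move_pose([o[0],o[1],.25],down(yaw))
s=pick(o,yaw)
ctrl.movel([o[0],o[1],.10],v=.15); rep(); ctrl.movel([o[0],o[1],.30],v=.3); s=rep()
c=cap('wrist','w11.png')
if s['width']>.018: 
    ctrl.move_pose([.55,-.2,.32],down(.1))
    print(place(q,.004,-.05,q[2],.0245))
    ctrl.movel(list(wor(q,[0.0,-.03,.30])),v=.3)
    cap('wrist','w12.png')
```

```text
t 42.5 [ 0.5745 -0.3762  0.0026] F [ 0.4  0.7 -0. ] T [0.   0.   0.03] w 0.0451
t 42.8 [ 0.5751 -0.3766  0.0035] F [-0.3  0.3  2.5] T [ 0.02  0.02 -0.03] w 0.0243
t 43.6 [ 0.5741 -0.3759  0.0992] F [-0.2  0.5 -0.7] T [-0.04  0.04 -0.  ] w 0.0246
t 44.4 [ 0.5737 -0.3756  0.2975] F [ 0.1  0.5 -1.5] T [-0.01  0.02 -0.01] w 0.0246
t 45.9 [ 0.5672 -0.0414  0.2798] F [-0.2 -1.3 -0.6] T [0.01 0.01 0.02] w 0.0248
t 46.9 [ 0.5676 -0.0409  0.101 ] F [-0.1 -0.5 -0.7] T [-0.04 -0.03  0.02] w 0.0244
t 47.6 [ 0.5674 -0.0404  0.0252] F [-0.  -0.6 -0.8] T [-0.01  0.   -0.02] w 0.0241
t 48.0 [ 0.5665 -0.0404  0.0124] F [-0.6 -0.1 -0.8] T [-0.05 -0.01 -0.02] w 0.0246
t 48.3 [ 0.5668 -0.0404  0.0127] F [ 0.1  0.1 -0.7] T [-0.03 -0.03  0.01] w 0.0386
True
```

View pics/w12.png

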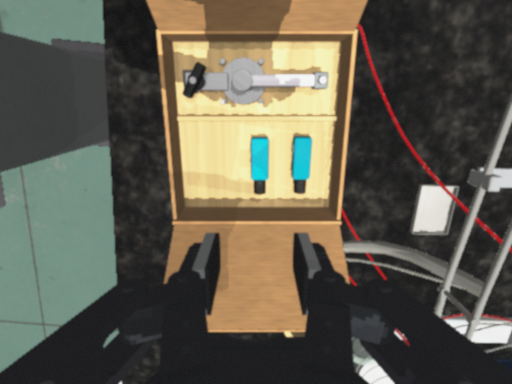

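Run:
```python
from h import *
q=np.load('q.npy')
ctrl.move_pose([.52,-.2,.33],down(0)); ctrl.move_pose([.47,-.38,.25],down(.1))
c=cap('wrist','w13.png')
B=[b for b in blobs(c,'blue') if np.hypot(*(b[2]-[.472,-.398]))<.08 and b[0]>150]
for b in B: print(b)
```

```text
(np.int32(562), array([257.9, 172.5]), array([ 0.47177771, -0.39796838]), 54.5870246887207, 34.72339630126953, np.float64(1.7757427014458458))
```

View pics/w13.png

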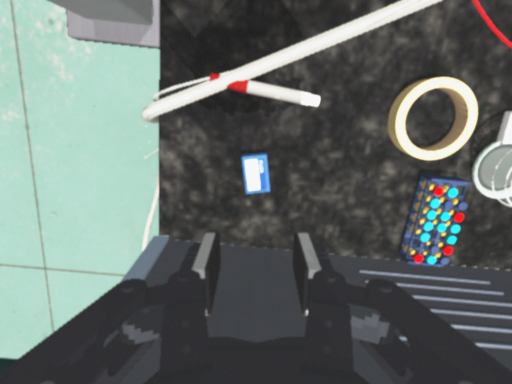

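Run:
```python
from h import *
q=np.load('q.npy')
o=np.array([.472,-.399]); yaw=1.776-np.pi/2
s=pick(o,yaw,op=.05)
ctrl.movel([o[0],o[1],.10],v=.15); rep(); ctrl.movel([o[0],o[1],.30],v=.3); s=rep()
if s['width']>.018: 
    ctrl.move_pose([.50,-.2,.32],down(.1))
    print(place(q,-.060,-.05,q[2],s['width']))
    ctrl.movel(list(wor(q,[0.0,-.03,.30])),v=.3)
    cap('wrist','w14.png'); cap('scene','sc14.png')
```

```text
t 53.6 [ 0.4718 -0.3989  0.0026] F [-0.4 -0.2  0.2] T [-0.   -0.05  0.01] w 0.0499
t 53.9 [ 0.4723 -0.3993  0.0035] F [-0.2 -0.2  2.7] T [-0.02  0.02  0.01] w 0.0304
t 54.7 [ 0.4715 -0.3986  0.0994] F [-0.2  0.1 -0.1] T [0.01 0.02 0.01] w 0.0307
t 55.5 [ 0.4711 -0.3983  0.2978] F [-0.1 -1.1 -1.2] T [ 0.01  0.01 -0.02] w 0.0304
t 57.0 [ 0.5034 -0.0475  0.2799] F [-0.2 -0.1  0.4] T [ 0.02 -0.02 -0.03] w 0.0304
t 58.0 [ 0.5038 -0.0471  0.1008] F [0.5 0.4 0.2] T [ 0.04 -0.03 -0.  ] w 0.0307
t 58.7 [ 0.5036 -0.0466  0.0251] F [ 0.3 -0.1 -0.6] T [-0.02 -0.01  0.07] w 0.0306
t 59.1 [ 0.5029 -0.0465  0.0124] F [ 0.3  0.3 -0.6] T [ 0.06 -0.05 -0.06] w 0.0307
t 59.4 [ 0.5031 -0.0466  0.0126] F [-0.8  0.1 -0.9] T [-0.04  0.02 -0.02] w 0.0443
True
```

View pics/w14.png

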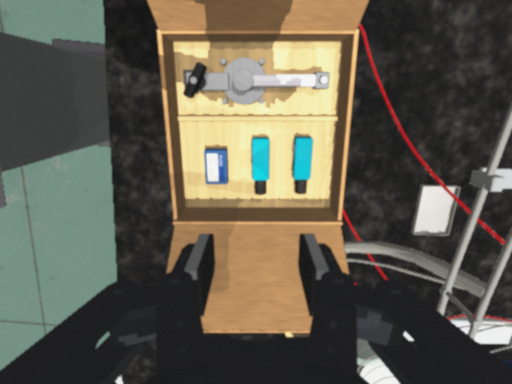

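View pics/sc14.png

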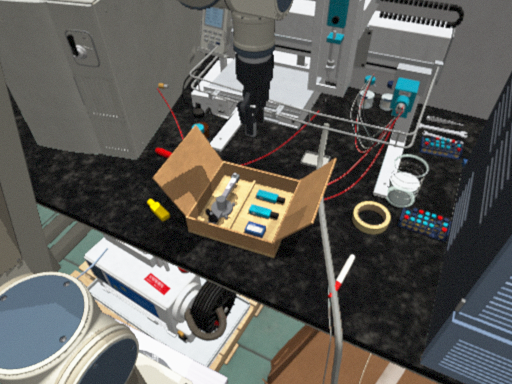

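```bash
cat >> h.py <<'E'
def flap_pt(phi,hz,side,r=.105,L=.135,t=.0025,hw=.011):
    if phi>1.57: y=.118-L*np.cos(phi)+t; z=hz+r*np.sin(phi)
    else: y=.118-r*np.cos(phi)+t*np.sin(phi); z=hz+r*np.sin(phi)+t*np.cos(phi)
    return side*(y+hw), z
E
python3 - <<'E'
from h import *
q=np.load('q.npy'); cs=cap('scene')
print('bottle',onz(cs,199,128,.11),'loc',loc(q,onz(cs,199,128,.11)))
A=down(q[2]); x=-.01
ctrl.set_gripper(0)
p=wor(q,[x,.05,.34]); ctrl.movel(list(p),v=.3)
p=wor(q,[x,.255,.30]); ctrl.movel(list(p),v=.3,attitude=A); st()
p=wor(q,[x,.255,.135]); ctrl.movel(list(p),v=.2,attitude=A); rep()
for phi in np.arange(2.35,1.55,-.12):
    y,z=flap_pt(phi,.06,1); ctrl.movel(list(wor(q,[x,y,z])),v=.1,attitude=A); s=rep()
    if np.linalg.norm(s['force'])>15: print('stop');break
cap('scene','sc15.png')
E
```

```text
bottle [0.7099049 0.2434151 0.11     ] loc [0.17387541 0.21870318 0.11      ]
t 62.9 tcp [0.5236 0.2605 0.2997] F [ 0.3  0.3 -0.1] w -0.0000 q [ 0.44  0.29  1.65 -0.    1.19  0.35]
t 63.9 [0.5243 0.2618 0.1362] F [ 0.4 -0.1  0.9] T [0.03 0.05 0.04] w -0.0002
t 64.3 [0.5265 0.2328 0.1352] F [-0.3 -0.1  0.5] T [-0.01 -0.03 -0.01] w 0.0003
t 64.6 [0.5278 0.221  0.1437] F [-0.1 -0.   0.1] T [-0.04 -0.   -0.03] w 0.0002
t 64.9 [0.5289 0.2075 0.1505] F [-0.3 -0.1 -0.1] T [ 0.04  0.04 -0.05] w -0.0000
t 65.2 [0.5301 0.193  0.1562] F [-0.2 -0.4  1.1] T [ 0.05 -0.01  0.01] w 0.0004
t 65.5 [0.5316 0.1781 0.1604] F [ 0.4 -1.1 -0.8] T [ 0.02 -0.02 -0.05] w 0.0002
t 65.8 [0.533  0.1625 0.1634] F [1.1 0.  0.3] T [0.04 0.04 0.  ] w 0.0001
t 66.2 [0.5346 0.1466 0.1648] F [ 0.3  0.1 -0.4] T [-0.    0.04  0.04] w -0.0001
```

View pics/sc15.png

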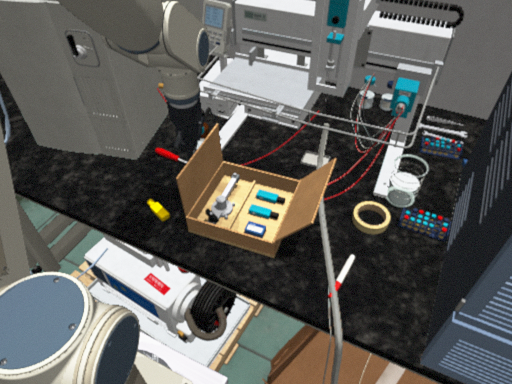

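Left flap is moving with the finger (nearly upright now). I'll fold it on down.

Run:
```python
from h import *
q=np.load('q.npy'); A=down(q[2]); x=-.01
for phi in list(np.arange(1.45,.1,-.13))+[.08,.03,0,-.02]:
    y,z=flap_pt(phi,.06,1); ctrl.movel(list(wor(q,[x,y,z])),v=.1,attitude=A); s=rep()
    if np.linalg.norm(s['force'])>18: print('stop',phi);break
cap('scene','sc16.png')
```

```text
t 66.6 [0.5365 0.126  0.1645] F [ 0.8 -0.1  0.1] T [ 0.03 -0.01 -0.03] w 0.0003
t 66.8 [0.5377 0.1127 0.1622] F [-0.4 -0.5 -1. ] T [ 0.02 -0.07  0.03] w 0.0001
t 67.1 [0.5389 0.0997 0.1582] F [0.9 0.3 1.1] T [ 0.04 -0.01  0.  ] w 0.0005
t 67.4 [0.54   0.0872 0.1525] F [ 0.7  0.2 -0.1] T [ 0.   -0.03 -0.05] w -0.0003
t 67.7 [0.5411 0.0754 0.1452] F [ 0.   0.1 -0.5] T [ 0.   -0.02 -0.04] w 0.0000
t 68.0 [0.542  0.0649 0.1365] F [-0.2 -0.4  0.1] T [ 0.02 -0.03 -0.01] w 0.0002
t 68.3 [0.5428 0.0556 0.1265] F [-0.5 -0.2 -0.4] T [-0.01 -0.02 -0.  ] w 0.0001
t 68.5 [0.5436 0.0478 0.1155] F [-0.9 -0.6  1. ] T [-0.03 -0.02 -0.01] w -0.0000
t 68.8 [0.5443 0.0415 0.1037] F [0.1 0.4 0.4] T [ 0.01  0.08 -0.04] w 0.0000
t 69.1 [0.5447 0.0366 0.091 ] F [-0.2  0.3 -0.2] T [-0.02 -0.    0.03] w -0.0004
t 69.4 [0.545  0.0335 0.0779] F [-0.   0.5 -0.5] T [ 0.05 -0.02  0.02] w 0.0000
t 69.6 [0.5453 0.0325 0.0706] F [-0.4 -0.1 -0.2] T [-0.04  0.02  0.06] w 0.0001
t 69.9 [0.5458 0.032  0.0656] F [0.9 0.4 0.7] T [ 0.02 -0.06  0.04] w -0.0002
t 70.1 [0.546  0.0321 0.065 ] F [-8.3  0.3 29.7] T [ 0.1   1.47 -0.03] w -0.0001
stop 0
```

View pics/sc16.png

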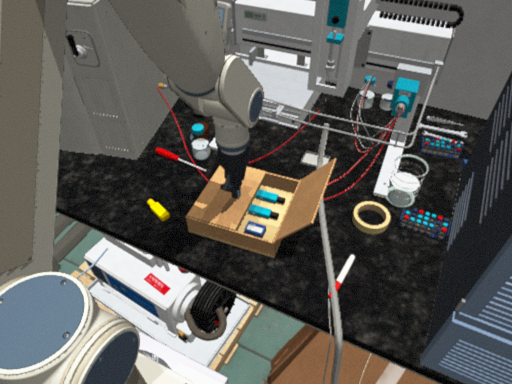

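Run:
```python
from h import *
q=np.load('q.npy'); A=down(q[2]); x=-.01
ctrl.movel(list(wor(q,[x,.03,.34])),v=.25); rep()
cap('wrist','w17.png'); cap('side','s17.png')
```

```text
t 71.5 [0.5443 0.0378 0.3384] F [-0.7 -0.2 -0.1] T [ 0.01  0.   -0.04] w -0.0001
```

View pics/w17.png

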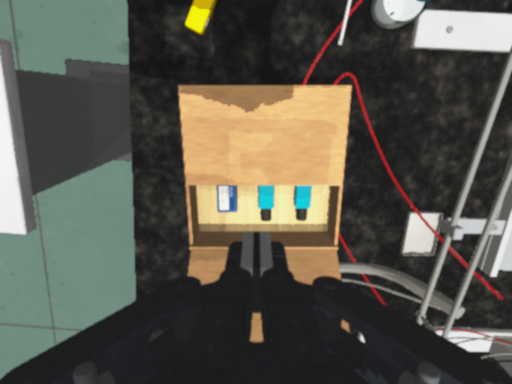

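View pics/s17.png

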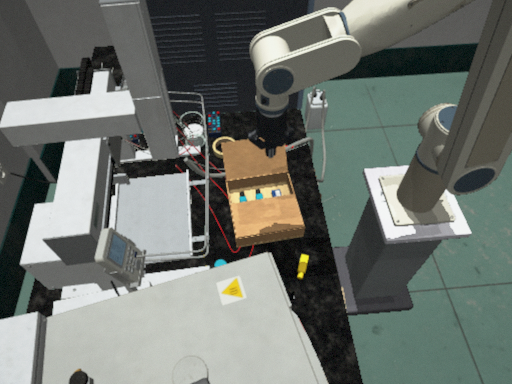

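Left flap level and resting flat. Now the right one.

Run:
```python
from h import *
q=np.load('q.npy'); A=down(q[2]); x=-.01
ctrl.movel(list(wor(q,[x,-.255,.34])),v=.3); st()
ctrl.movel(list(wor(q,[x,-.255,.141])),v=.2,attitude=A); rep()
for phi in list(np.arange(2.35,1.55,-.12))+list(np.arange(1.45,.1,-.13))+[.08,.03,.01,0,-.01,-.02]:
    y,z=flap_pt(phi,.066,-1); ctrl.movel(list(wor(q,[x,y,z])),v=.1,attitude=A); s=rep()
    if np.linalg.norm(s['force'])>15: print('stop',phi);break
cap('scene','sc18.png')
```

```text
t 72.7 tcp [ 0.5723 -0.2446  0.3397] F [0.8 0.4 0.1] w 0.0000 q [-0.42  0.32  1.53  0.    1.3  -0.52]
t 73.8 [ 0.5733 -0.2459  0.1422] F [ 0.3  0.6 -0.5] T [ 0.01 -0.05  0.03] w -0.0003
t 74.2 [ 0.5698 -0.2164  0.1411] F [-0.3 -0.2  0.1] T [ 0.07 -0.02  0.  ] w 0.0002
t 74.5 [ 0.5689 -0.2049  0.1496] F [-1.  -0.7  0.7] T [-0.02  0.05 -0.02] w -0.0005
t 74.8 [ 0.5673 -0.1913  0.1565] F [-0.3  0.1 -0.1] T [-0.04  0.01 -0.02] w 0.0003
t 75.1 [ 0.5659 -0.1769  0.1621] F [-0.1 -0.  -0.4] T [0.04 0.02 0.03] w -0.0001
t 75.4 [ 0.5644 -0.1617  0.1665] F [0.  0.9 0.6] T [-0.02  0.03 -0.02] w -0.0003
t 75.8 [ 0.5628 -0.1461  0.1694] F [-0.3  0.4 -0.6] T [-0.03 -0.   -0.09] w 0.0004
t 76.1 [ 0.5612 -0.1302  0.1708] F [-0.1  0.5  0.5] T [-0.   -0.06  0.02] w 0.0001
t 76.4 [ 0.5592 -0.1097  0.1705] F [ 0.4 -0.8 -0.4] T [ 0.   -0.02 -0.06] w -0.0001
t 76.7 [ 0.5579 -0.0964  0.1682] F [0.5 0.  0.3] T [-0.02  0.07  0.01] w 0.0002
t 77.0 [ 0.5566 -0.0834  0.1642] F [-0.2  0.3 -0.3] T [-0.01  0.03  0.01] w -0.0000
t 77.3 [ 0.5552 -0.0709  0.1584] F [-0.4  0.1  0.8] T [-0.04 -0.02 -0.03] w 0.0000
t 77.5 [ 0.554  -0.0593  0.1512] F [ 0.2  0.5 -0. ] T [-0.04 -0.    0.02] w -0.0001
t 77.8 [ 0.5529 -0.0488  0.1425] F [-0.4  0.5 -0.3] T [-0.01  0.02  0.01] w -0.0002
t 78.1 [ 0.5521 -0.0396  0.1326] F [ 0.2  0.7 -0.2] T [-0.05  0.01  0.01] w 0.0001
t 78.4 [ 0.5513 -0.0318  0.1217] F [-0.3  0.8 -0.1] T [-0.02 -0.01  0.03] w -0.0001
t 78.7 [ 0.5507 -0.0254  0.1098] F [ 0.4 -0.1  0.2] T [-0.02  0.04  0.01] w 0.0001
t 79.0 [ 0.5502 -0.0205  0.097 ] F [-0.7 -0.6 -0.7] T [-0.03 -0.01 -0.02] w -0.0000
t 79.2 [ 0.55   -0.0174  0.0839] F [ 0.1 -0.6 -0.2] T [-0.02 -0.03  0.05] w -0.0008
t 79.5 [ 0.5501 -0.0164  0.0766] F [-0.  -0.5  0.4] T [-0.01  0.02  0.01] w 0.0002
t 79.8 [ 0.5504 -0.016   0.0716] F [ 0.1 -0.1  0.9] T [ 0.   -0.11 -0.02] w 0.0001
t 80.0 [ 0.5505 -0.016   0.0712] F [-5.  -1.1 20.2] T [-0.02  0.91 -0.01] w 0.0005
stop 0.01
```

View pics/sc18.png

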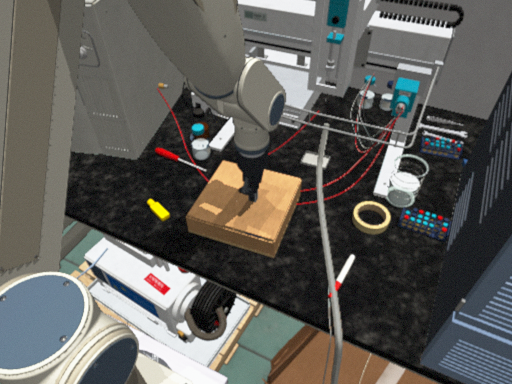

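Run:
```python
from h import *
q=np.load('q.npy'); x=-.01
p=ctrl.observe()['tcp_pos']; ctrl.movel([p[0],p[1],.33],v=.2); rep()
c=cap('wrist','w19.png'); ctrl.sleep(.3); cs=cap('scene','sc19.png'); cap('side','s19.png')
L=[[-.113,.017,.0685],[.113,.017,.0685]]
print('expect outer edge in wrist',proj(c,[wor(q,l) for l in L]).round(1).tolist())
cv2.imwrite('pics/c19.png',cv2.resize(c['pixels'][60:280,160:380],None,fx=2.7,fy=2.7))
cv2.imwrite('pics/c20.png',cv2.resize(cv2.imread('pics/sc19.png')[140:270,170:330],None,fx=4.5,fy=4.5,interpolation=cv2.INTER_CUBIC))
```

```text
t 81.5 [ 0.5499 -0.0159  0.3287] F [ 0.3 -0.5 -0.1] T [ 0.01 -0.02 -0.06] w -0.0001
expect outer edge in wrist [[179.4, 124.1], [349.9, 123.9]]
```

View pics/c19.png

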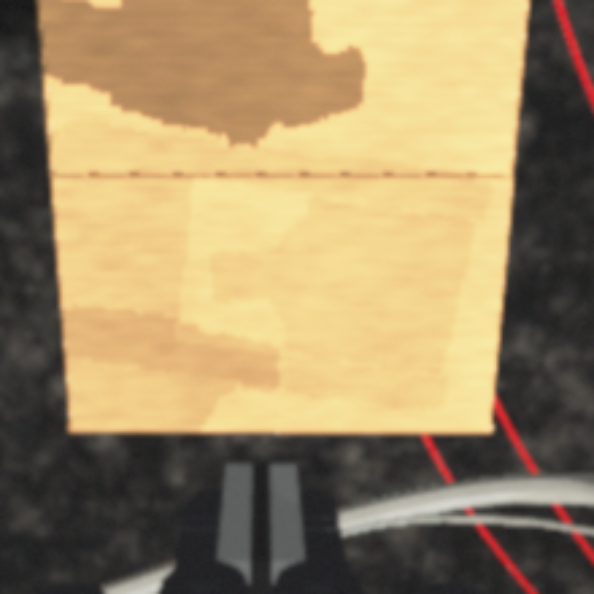

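View pics/c20.png

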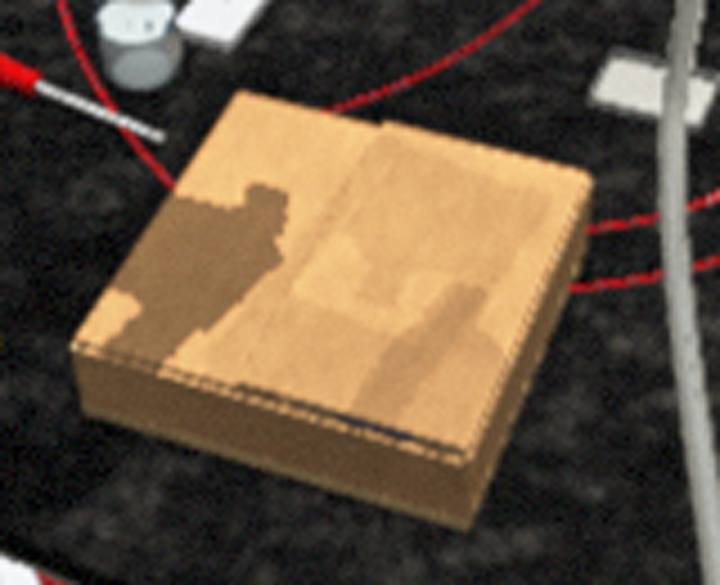

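Both flaps lie flat. The outer edge is at wrist row 60+175/2.7≈125, where a level flap should put it at 124. The robot is clear, so I'm handing in.

Run:
```python
from h import *
rep(); ctrl.job_done(); rep()
```

```text
t 82.0 [ 0.5505 -0.016   0.3298] F [0.4 0.4 0.4] T [-0.01 -0.02  0.04] w -0.0000
the job is handed in; nothing more can be done
the job is handed in; nothing more can be done
```

The service kit is packed and the job is handed in at about 82 s, with every step done in the required order. No verdict is reported, so this rests on my own checks.

**What I did**
- I backed the clamp knob off about 1.3 rad and pushed the swivel arm round parallel to the divider, pointing to the far end.
- I then turned the knob back to its end stop; the wrist torque rose to about 0.8 N m there.
- Both teal cutters and the blue fuse box went into the right bay. The fuse box had been knocked aside during the run, so I located it again before gripping it.
- I folded the left flap down first, then the right one on top.

**Last checks**
- **Arm and knob:** the picture after tightening showed the arm within about 0.03 rad of the divider and the knob bar back at its starting angle. I could not measure the strap force directly.
- **Kit pieces:** all three lay in the bay just before the flaps were closed.
- **Flaps:** each met a firm stop at the height expected for level. The right flap's edge sat within about 1 pixel of where a level flap should be.
- **Bystanders:** the screwdriver, tape roll, marker and bottle looked unmoved in the pictures. The yellow look-alike was not touched.

**Disagreements**
- One fingertip brushed the carton's far wall at about 9 N while releasing the first cutter.
- The knob measured 17 mm in the grip rather than the stated 12 mm, probably because of its round boss.
- The divider line showed up to 4 pixels off in my carton fit, which I took to be its shadow and ignored.

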